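# Couple the tow link to the jug trolley

## Task

Pick up the steel tow link that has an open hook at one end, lay it flat on the trolley's tow plate and push the hook's mouth onto the headed pin, gently and by feel, until the sprung latch has flipped shut behind the pin. Then let go and leave the link lying flat on the plate, coupled; do not ram the pin, and do not disturb the glass jugs or the bar with two eyes.

Things in the scene. Friction and masses are not known exactly. Their poses are not given: they have to be found in the camera images.
- link_grip (a point): Centre of the loose tow link's upright grip, near its centre of mass. Grip: dark rubber block standing on the link, 30 mm along the link, 20 mm across it, from 14 to 66 mm above the link's underside; this point is 40 mm above the underside. x points along the link to the hook's mouth, y left, z up.
- tow_link: The tow link: bare steel, flat, 14 mm thick, about 0.55 kg, 225 mm long, an eye (56 mm outside) at the rear, an open two-jawed hook (60 mm wide) at the front. Origin on its underside, below the grip; axes as link_grip. A bar with an eye at both ends and no hook lies on the bench's other side.
- link_throat (a point): Where the pin's axis stands in the hook when fully home: 64 mm in front of the grip, 7 mm above the link's underside. Throat 24.4 mm wide, narrowing at its end to centre the pin, end face 10 mm behind this point; jaws straight to 38 mm in front of it, then flaring to a mouth some 36 mm wide, 58 mm in front of it. Axes as link_grip.
- latch (a joint): Latch angle (rad): 0 shut, grows as the entering pin folds it inward, to about 0.7. Folding it takes a push of up to about 6 N. Its spring shuts it only once the pin is within 2 to 3 mm of fully home; the solid end comes just after, felt as a steep rise past 9 N. Eased off, the pin moves back some 5 mm and rests against the shut latch.
- plunger (a joint): Travel (m) of the anti-rattle plunger in the throat's end: 0 fully out, grows to 0.010 as the pin presses it in flush. A small 10 mm wide brass tongue on the link's centre line, its tip level with link_throat when out; spring 2 N at first, 5 N flush. With the pin caught behind the shut latch it stays pressed in by 3 mm or more.
- latch_pivot (a point): Pivot of the sprung latch, on top of the left jaw, 33 mm in front of link_throat and 22 mm left of it. The latch is a dark 28 mm finger lying 14 to 21 mm above the link's underside; shut, it reaches slantwise across the throat (leaning back towards the grip) and leaves a gap of 10 mm.
- tow: Braked, immovable tray trolley with jugs on it; a dark steel tow plate juts from its front. Origin on the plate's top, 30 mm above the bench, at the pin's nominal place; x points into the trolley (the way the hook is pushed on), z up. The plate is 110 mm wide, from 195 mm in front of the origin (-x) to 95 mm behind it.
- pin_nominal (a point): Same point as tow. A steel pin 20 mm thick stands near here, with a 36 mm head 30 to 38 mm above the plate: the hook goes on only from the front, sliding flat. Its true place is not measured: up to 25 mm nearer or farther along x, up to 3 mm left or right. Over 18 N on it is ramming.
- tray_front (a point): Middle of the front edge of the trolley's raised tray, 120 mm behind tow along its x and 36 mm above the plate; tray 260 mm wide, jugs on it up to 160 mm above the plate. A 90 mm wide bracket, up to 17 mm above the plate, begins 95 mm behind tow.
- jug_a: Loose glass jug with plastic collar and handle, 96 mm wide, 105 mm tall, standing left of the trolley; origin at the middle of its foot.
- jug_b: A second such jug, right of the trolley.
- eye_bar: Loose steel bar with an eye at each end (268 mm long, 56 mm wide, 14 mm thick) and the same upright grip; not to be used. Origin under its middle, x along the bar.
Things that resemble listed ones, but are neither listed nor needed, are in the scene too. What is shaped like the tow_link but purple is not meant.

How it is judged:
On the way, in this order (a step that is already met when the one before it is completed fails the run):
1. the pin, entering the hook's mouth, folds the latch inward (more than 0.35 rad) with the link on the tow plate (value of joint latch above 0.35 rad and horizontal distance between link_throat and tow below 0.07 m and z of link_throat in the frame of tow between 0 and 0.02 m), for 0.02 s.
2. the latch has flipped shut behind the pin, which keeps the plunger pressed in (value of joint latch below 0.12 rad and value of joint plunger above 0.0015 m and horizontal distance between link_throat and tow below 0.07 m and z of link_throat in the frame of tow between 0 and 0.02 m), for 0.1 s.
At the end, for the whole second after the job is handed in: The latch is shut (under 0.12 rad) with the pin caught between it and the plunger (plunger pressed in by more than 1.5 mm, throat point within 70 mm of the tow plate's origin), and the released link lies flat and still on the tow plate (underside within about 5 mm of it, tilt under 0.1 rad) (value of joint latch below 0.12 rad and value of joint plunger above 0.0015 m and horizontal distance between link_throat and tow below 0.07 m and z of link_throat in the frame of tow between 0.003 and 0.012 m and angle between tow_link's own z axis and vertical below 0.1 rad and linear speed of tow_link below 0.02 m/s); the robot touches nothing.
It fails at once if the link rams the trolley's pin (over 18 N) (contact force between tow_link and tow above 18 N).
It fails at once if a glass jug is moved by more than 20 mm or tipped (distance of any of jug_a, jug_b from where it was at the start of the episode above 0.02 m or angle between any of jug_a, jug_b's own z axis and vertical above 0.3 rad).
It fails at once if the eyed bar is moved by more than 30 mm (distance of eye_bar from where it was at the start of the episode above 0.03 m).
It also fails if it takes over 64 s, if anything falls off the work surface, if the arm or the gripper's body presses on something with over 40 N, if the wrist force passes 120 N, or if a joint passes its speed limit or range.

## Robot

A 6-joint arm with a two-finger parallel gripper is mounted at the origin on the work surface. World frame = base frame: x ahead of the robot, y to its left, z up, the work surface at z = 0. Lengths are in m, angles in rad, forces in N, time in s.
With the tool pointing down it reaches from about 0.3 to 1 m from the base axis. Payload 5.1 kg.
Tool frame: the origin (TCP) lies on the centre line of the jaws, within the pads' length; the fingertips stand 19 mm ahead of it and the grasp point (between the pads) is the TCP; z points along the fingers, y is the direction in which the jaws open and shut (so a half turn about z gives the same grasp; the last joint's range is limited). The gripper opens to 95 mm and grips with 3 to 60 N. Pads are 20 mm wide; open, the fingers measure 119 mm over their backs; the gripper's body (75 mm by 180 mm) begins 59 mm behind the grasp point.
Start: joints at [1.114, 0.124, 1.65, -0, 1.367, -0.083], TCP at [0.237, 0.605, 0.234] pointing down, gripper open.
Joint ranges: [-2.61, 2.61], [-1.02, 2.33], [0.03, 2.71], [-1.35, 4.49], [0.32, 2.68], [-2.91, 2.91]. Speed limits (rad/s): [2.57, 2.57, 3.14, 3.14, 3.14, 3.14].

## Interface

Orientations are given as [roll, pitch, yaw] about the fixed x, y, z axes, in that order (R = Rz(yaw) Ry(pitch) Rx(roll)).
In Python, from cell import telemetry, cams, workorder gives the robot as it stands.
- The arm moves only by the tool servo_tool, never from a script. Its arguments are lists of equal length, an entry for each row: "delta_pos": the shift along the tool's x, y, z in m, a list of three; "rotation": the turn, a rotation vector about the tool's x, y, z in rad, a list of three; "jaw": the opening, from -1 (shut) to 1 (fully open), so that 0 is half open. A call has 1 to 12 rows; each row shifts and turns the commanded pose from where the row before left it, along the tool's axes as they then stand; what a row does not reach is not made up. A row lasts 1/10 s, in which the tool goes at most 50 mm and 8.59 degrees, less where a joint would pass 70% of its speed; a pose out of reach is approached as far as the arm can. A call is refused whole if a number of a shift passes 0.05 or a number of a turn 0.15, either way. A call with a gripper value outside its range is refused whole. The fingers move at their own pace and stop on an object; the grip force is fixed at half the most. Time passes only in rows, so rows that do not move let the fingers close. It gives the time, the measured TCP pose, the force and the opening at its end, in the units of the state.
- telemetry.state(): the state, without advancing time (a new reading comes with each control period).
- cams.snapshot(name): name is "scene" or "top" or "wrist"; returns a dict with "img" (420x560x3 uint8, blue, green, red), "z_map" (420x560 float32, m along the optical axis (not along the pixel's ray), 0 where there is no reading), "fx", "fy", "cx", "cy" (pixels), "extrinsics" (4x4, takes a point from camera to world coordinates); the wrist camera has in their place "T_tool_cam" (4x4, takes a point from camera to tool coordinates, whose origin is the TCP and whose axes are the flange's). Camera axes: x right, y down, z forward; pixel columns grow to the right and rows downward; lengths in m; the calibration is good to about 2 mm. A picture is of the moment at which its call begins: read the wrist's pose just before it.
- workorder.finish_job(): hands the job in, once; it reports no verdict.
The state is a dict: "time": time; "qpos": joint angles; "joint_vel": joint speeds; "effort": joint torques, N m; "tcp_pos": TCP position; "ee_rot": TCP orientation; "contact_force": force on the tool from outside, world axes, zero at the start; "ft_torque": the same for the moment, N m; "opening": finger opening in m.
Only numpy, scipy, OpenCV 4.12 (cv2) and the standard library are available. Lean on these libraries where they do the work, as an engineer would, in place of code of your own. Each camera call takes 0.05 s, during which the arm holds its last target.

## Working session

There is one attempt and no reset: what is moved stays moved. The work goes in short steps, Python scripts to look and compute and a tool call to move; the robot and the scene stay as the last step left them, time stands still between calls to the robot, and variables do not carry over. Pictures are saved under pics/ and viewed, and the job is handed in when it is done.

Besides the shell and the picture viewer there is one more tool, called after "Call:" by a JSON object that holds its "method" and its "body", one argument or row to a line. servo_tool: Moves the arm, as the interface text tells. Its arguments: {"type":"object","properties":{"delta_pos":{"type":"array"},"rotation":{"type":"array"},"jaw":{"type":"array"}},"required":["delta_pos","rotation","jaw"]}

```bash
ls; mkdir -p pics
python3 - <<'E'
from cell import telemetry,cams
import cv2,numpy as np,pickle
print(telemetry.state())
for n in ["scene","top"]:
    s=cams.snapshot(n); cv2.imwrite(f"pics/{n}0.png",s["img"]); pickle.dump(s,open(f"{n}0.pkl","wb"))
    print(n,s["fx"],s["fy"],s["cx"],s["cy"]); print(s["extrinsics"].round(3))
E
```

```text
pics
{'time': 0.0, 'qpos': array([ 1.11443911e+00,  1.24531311e-01,  1.65170039e+00, -1.48989721e-05,
        1.36747998e+00, -8.26180872e-02]), 'joint_vel': array([ 1.68292899e-03, -2.59370843e-04, -8.22791619e-04, -6.44921151e-05,
        1.81246452e-05,  2.51645181e-04]), 'effort': array([-9.21977808e-04, -4.17604923e+01, -3.59923947e+01,  7.74032786e-02,
        4.92076704e-02, -1.77367797e-04]), 'tcp_pos': array([0.23708532, 0.60456177, 0.23235445]), 'ee_rot': array([-3.13947965e+00, -1.60334604e-04,  2.76785638e+00]), 'contact_force': array([ 0.27936849,  0.37655058, -0.77857895]), 'ft_torque': array([-0.01815743, -0.01980075,  0.01720476]), 'opening': 0.09492079626258403}
scene 455.8109069312946 455.8109069312946 270.25197244732 208.8469532640609
[[ 0.693  0.49  -0.529  1.295]
 [ 0.721 -0.489  0.491 -0.739]
 [-0.018 -0.721 -0.692  1.135]
 [ 0.     0.     0.     1.   ]]
top 500.2733632360028 500.2733632360028 278.01157279612016 207.13486070778595
[[-0.008 -0.995  0.1    0.343]
 [-1.     0.007 -0.008  0.01 ]
 [ 0.008 -0.1   -0.995  1.61 ]
 [ 0.     0.     0.     1.   ]]
```

View pics/scene0.png

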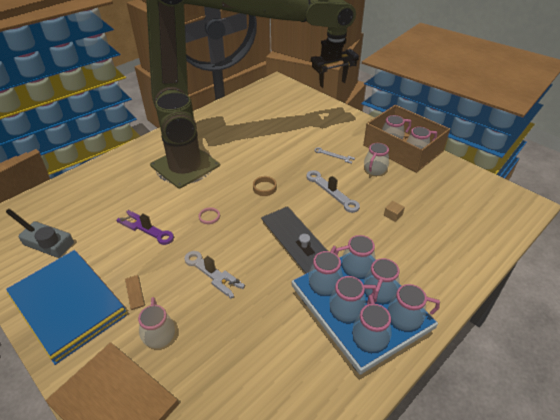

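View pics/top0.png

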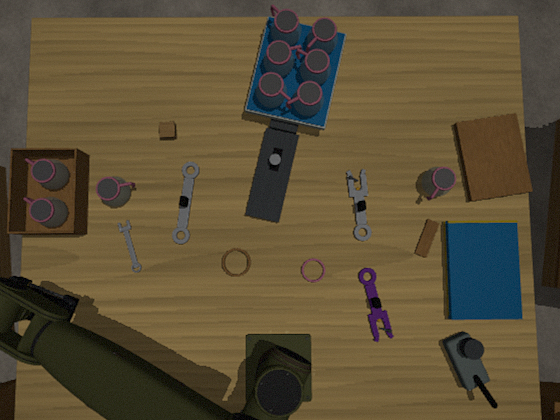

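Candidates for the tow link are:
- The steel hook link at top px (360,205), scene px (213,272).
- The purple lookalike at top px (375,303).
- The two-eyed bar at top px (186,203).
- A spanner at top px (130,247).

I choose the bare-steel hook link at (360,205). The pin head is at top px (275,159), on the plate. Next I check a crop and measure.

```bash
cat > h.py <<'E'
import numpy as np,pickle,cv2
def cloud(s,T=None):
    z=s["z_map"]; v,u=np.mgrid[:z.shape[0],:z.shape[1]]
    P=np.stack([(u-s["cx"])/s["fx"]*z,(v-s["cy"])/s["fy"]*z,z,np.ones_like(z)],-1)
    T=s["extrinsics"] if T is None else T
    W=(P@T.T)[...,:3]; W[z==0]=np.nan
    return W
E
python3 - <<'E'
from h import *
s=pickle.load(open("top0.pkl","rb")); W=cloud(s); im=s["img"]
a=cv2.resize(im[155:255,310:410],None,fx=4,fy=4,interpolation=cv2.INTER_CUBIC)
b=cv2.resize(im[110:230,235:335],None,fx=3.8,fy=3.8,interpolation=cv2.INTER_CUBIC)
b=b[:400]
cv2.imwrite("pics/crop1.png",np.hstack([a,b]))
H=W[...,2]
print("table",np.nanmedian(H[230:250,200:225]))
def comp(box,lo,hi):
    r0,r1,c0,c1=box; h=H[r0:r1,c0:c1]; m=(h>lo)&(h<hi); return W[r0:r1,c0:c1][m]
lk=comp((160,245,335,385),0.006,0.025); gr=comp((160,245,335,385),0.045,0.085)
print("link",len(lk),lk.mean(0),lk[:,2].min(),np.median(lk[:,2])); print("grip",len(gr),gr.mean(0),np.median(gr[:,2]),gr.min(0),gr.max(0))
r=cv2.minAreaRect((lk[:,:2]*1000).astype(np.float32)); print("rect mm",r)
pl=comp((125,225,240,302),0.022,0.036); print("plate",len(pl),np.median(pl[:,2])); r=cv2.minAreaRect((pl[:,:2]*1000).astype(np.float32)); print(r, cv2.boxPoints(r))
hd=comp((145,172,262,290),0.055,0.08); print("head",len(hd),hd.mean(0),np.median(hd[:,2]),hd.min(0),hd.max(0))
E
```

```text
table -0.0008985571762522016
link 905 [ 0.51485047 -0.26548801  0.01280539] 0.006004627932634676 0.012716791954002993
grip 70 [ 0.50248942 -0.26546906  0.06360894] 0.06434017704054595 [ 0.48858792 -0.2780351   0.04543091] [ 0.51691157 -0.25626204  0.07392292]
rect mm ((520.765869140625, -266.4103088378906), (158.57073974609375, 273.2633361816406), 88.82930755615234)
plate 2819 0.029649065783602158
((620.2064208984375, 10.550895690917969), (109.92194366455078, 314.3155517578125), 76.4481430053711) [[454.54544    -6.0538177]
 [760.1099    -79.70592  ]
 [785.86743    27.15561  ]
 [480.30292   100.80771  ]]
head 100 [0.64940183 0.00508265 0.06743625] 0.06747972752295839 [ 0.63320311 -0.01059426  0.05770174] [0.66707541 0.02088138 0.07640536]
```

View pics/crop1.png

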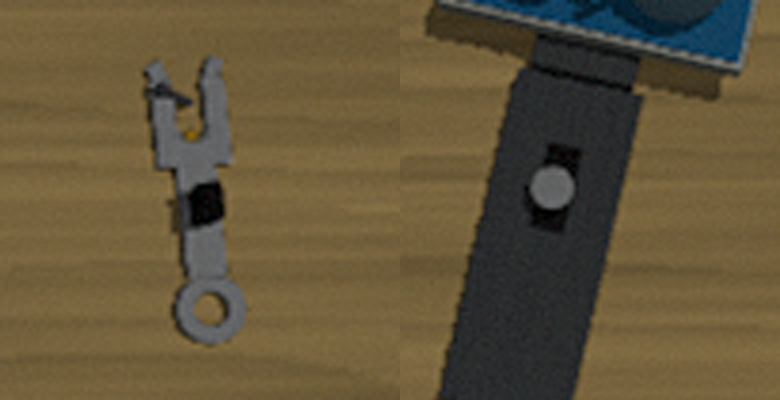

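```bash
cat > fit.py <<'E'
from h import *
from scipy.optimize import least_squares
s=pickle.load(open("top0.pkl","rb")); W=cloud(s); im=s["img"]; H=W[...,2]
hsv=cv2.cvtColor(im,cv2.COLOR_BGR2HSV)
def atz(u,v,zw):
    T=s["extrinsics"]; d=T[:3,:3]@np.array([(u-s["cx"])/s["fx"],(v-s["cy"])/s["fy"],1]); o=T[:3,3]; return o+d*(zw-o[2])/d[2]
# link: steel = low saturation, bright
m=np.zeros(H.shape,bool); m[165:243,340:378]=True
m&=(hsv[...,1]<60)&(hsv[...,2]>60)
m=cv2.morphologyEx(m.astype(np.uint8),cv2.MORPH_OPEN,np.ones((2,2)))
n,l,st,c=cv2.connectedComponentsWithStats(m,connectivity=8); print([list(x) for x in st[1:]])
vs,us=np.nonzero(m); P=np.array([atz(u,v,0.014) for u,v in zip(us,vs)])[:,:2]
r=cv2.minAreaRect((P*1000).astype(np.float32)); print(r)
# template fit: sample model mask
def model(x,y):  # link frame m
    t=(x-0.064); 
    eye=np.hypot(x-(-0.225+0.064+0.058+0.028),y)<0.028
    return eye
# eye: fit outer circle of rear portion
d=np.array([np.cos(np.radians(5)),np.sin(np.radians(5))])
q=P@d; print("length",q.max()-q.min())
near=P[q<q.min()+0.056]; c0,rad=cv2.minEnclosingCircle((near*1000).astype(np.float32)); print("eye",c0,rad)
# front: hook region side midpoints
hook=P[(q>q.max()-0.085)]
r=cv2.minAreaRect((hook*1000).astype(np.float32)); print("hook",r)
# per-slice midline over shank
nrm=np.array([-d[1],d[0]]); w=P@nrm
for a in np.arange(q.min(),q.max(),0.012):
    k=(q>=a)&(q<a+0.012); 
    if k.any(): print(round(a-q.min(),3),(w[k].min()*1000).round(1),(w[k].max()*1000).round(1),((w[k].min()+w[k].max())*500).round(1))
print("base of link min q",q.min())
E
python3 fit.py
```

```text
[[np.int32(349), np.int32(170), np.int32(20), np.int32(34), np.int32(358)], [np.int32(348), np.int32(172), np.int32(5), np.int32(6), np.int32(25)], [np.int32(355), np.int32(212), np.int32(18), np.int32(30), np.int32(310)]]
((507.5111083984375, -267.75390625), (228.66188049316406, 60.44207000732422), 4.390745639801025)
length 0.22846875821950718
eye (422.00311279296875, -274.8961181640625) 29.146692276000977
hook ((578.9070434570312, -262.0487976074219), (85.11502838134766, 60.59193801879883), 4.804323673248291)
0.0 -333.8 -288.9 -311.3
0.012 -338.4 -283.6 -311.0
0.024 -338.8 -283.9 -311.4
0.036 -336.7 -288.5 -312.6
0.048 -326.5 -296.3 -311.4
0.06 -327.6 -294.9 -311.2
0.072 -325.8 -295.6 -310.7
0.084 -326.9 -297.1 -312.0
0.12 -324.9 -295.0 -309.9
0.132 -339.2 -293.9 -316.5
0.144 -340.6 -281.1 -310.8
0.156 -341.7 -282.5 -312.1
0.168 -340.0 -281.4 -310.7
0.18 -341.5 -281.8 -311.6
0.192 -341.8 -283.2 -312.5
0.204 -340.1 -281.8 -310.9
0.216 -341.9 -282.5 -312.2
0.228 -335.9 -332.6 -334.2
base of link min q 0.36788190623988604
```

Run:
```python
from h import *
s=pickle.load(open("top0.pkl","rb")); W=cloud(s);im=s["img"]
T=s["extrinsics"]
def atz(u,v,zw):
    d=T[:3,:3]@np.array([(u-s["cx"])/s["fx"],(v-s["cy"])/s["fy"],1]); o=T[:3,3]; return o+d*(zw-o[2])/d[2]
# plate edges: dark
g=im.max(2); 
m=np.zeros(g.shape,np.uint8); m[134:222,240:302]=(g[134:222,240:302]<75)
L=[];R=[]
for v in range(140,208):
    u=np.nonzero(m[v])[0]
    if len(u)>20: L.append(atz(u.min()-.5,v,.03)[:2]); R.append(atz(u.max()+.5,v,.03)[:2])
L=np.array(L);R=np.array(R)
for A in(L,R):
    vx,vy,x0,y0=cv2.fitLine(A.astype(np.float32),cv2.DIST_HUBER,0,.001,.001).ravel(); print("yaw",np.degrees(np.arctan2(vy*np.sign(vx),vx*np.sign(vx))),x0,y0)
print("mean width",np.median(np.hypot(*(L-R).T)*np.cos(np.radians(13.5))))
# head circle: bright
hm=np.zeros(g.shape,np.uint8); hm[148:170,264:288]=g[148:170,264:288]>95
M=cv2.moments(hm,True);u,v=M["m10"]/M["m00"],M["m01"]/M["m00"]; print("head px",u,v,"diam",2*np.sqrt(M["m00"]/np.pi)*1.54/500,atz(u,v,.068))
# slot
s2=cv2.resize(im[138:180,255:295],None,fx=12,fy=12,interpolation=cv2.INTER_NEAREST); s2=np.clip(s2.astype(int)*2,0,255).astype(np.uint8); cv2.imwrite("pics/slot.png",s2)
```

```text
yaw -13.589002 0.6115559 0.07256867
yaw -13.774043 0.6107833 -0.04105465
mean width 0.11115375219312854
head px 274.6933333333333 158.93333333333334 diam 0.030097914733219867 [0.65052318 0.00612855 0.068     ]
```

View pics/slot.png

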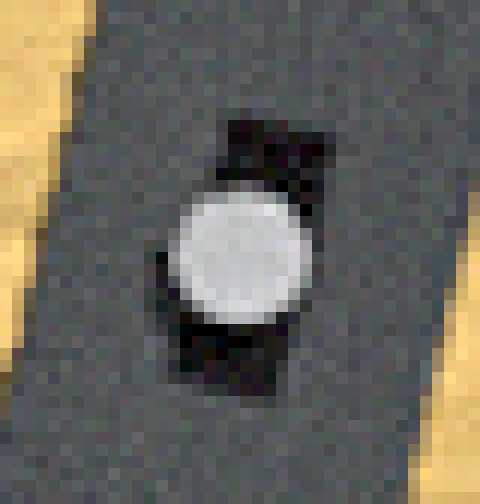

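The crop confirms the choice: steel, two-jawed hook facing +x, dark latch on the left jaw, brass tongue in the throat. Measured values:

| Item | Position (x, y) | Yaw | Check |
|---|---|---|---|
| Link grip | about (0.500, -0.268) | 5° | length 228 mm against 225 |
| Pin head | (0.650, 0.0055), z 0.068 | – | – |
| Plate | – | -13.7° | width 111 mm against 110 |

I move above the link now.

Call:
{"method": "servo_tool", "body": {
  "delta_pos": [
    [-0.014, -0.018, 0],
    [-0.028, -0.036, 0],
    [-0.028, -0.036, 0],
    [-0.028, -0.036, 0],
    [-0.028, -0.036, 0],
    [-0.028, -0.036, 0],
    [-0.028, -0.036, 0],
    [-0.028, -0.036, 0],
    [-0.028, -0.036, 0],
    [-0.028, -0.036, 0],
    [-0.028, -0.036, 0],
    [-0.028, -0.036, 0]
  ],
  "rotation": [
    [0, 0, 0],
    [0, 0, 0],
    [0, 0, 0],
    [0, 0, 0],
    [0, 0, 0],
    [0, 0, 0],
    [0, 0, 0],
    [0, 0, 0],
    [0, 0, 0],
    [0, 0, 0],
    [0, 0, 0],
    [0, 0, 0]
  ],
  "jaw": [1, 1, 1, 1, 1, 1, 1, 1, 1, 1, 1, 1]
}}

```text
time: 1.3
tcp_pos: [0.3858, 0.1003, 0.2334]
ee_rot: [3.141, 0.0, 2.768]
contact_force: [1.6, 1.2, 1.4]
opening: 0.0952
```

Call:
{"method": "servo_tool", "body": {
  "delta_pos": [
    [-0.028, -0.036, 0],
    [-0.028, -0.036, 0],
    [-0.028, -0.036, 0],
    [-0.028, -0.036, 0],
    [-0.028, -0.036, 0],
    [-0.028, -0.036, 0],
    [-0.028, -0.036, 0],
    [-0.028, -0.036, 0],
    [0, 0, 0],
    [0, 0, 0],
    [0, 0, 0],
    [0, 0, 0]
  ],
  "rotation": [
    [0, 0, 0],
    [0, 0, 0],
    [0, 0, 0],
    [0, 0, 0],
    [0, 0, 0],
    [0, 0, 0],
    [0, 0, 0],
    [0, 0, 0],
    [0, 0, -0.145],
    [0, 0, -0.145],
    [0, 0, -0.145],
    [0, 0, -0.026]
  ],
  "jaw": [1, 1, 1, 1, 1, 1, 1, 1, 1, 1, 1, 1]
}}

```text
time: 2.5
tcp_pos: [0.489, -0.2478, 0.233]
ee_rot: [3.141, -0.001, -3.054]
contact_force: [-0.6, 0.0, 0.5]
opening: 0.0951
```

```bash
cat >> h.py <<'E'
from scipy.spatial.transform import Rotation as Ro
def go(st,xyz,yawdeg):
    R=Ro.from_euler("xyz",st["ee_rot"]); d=R.inv().apply(np.array(xyz)-st["tcp_pos"])
    Rt=Ro.from_euler("xyz",[np.pi,0,np.radians(yawdeg)]); rv=(R.inv()*Rt).as_rotvec()
    print("shift",d.round(4),"rot",rv.round(4))
def toolT(st):
    T=np.eye(4);T[:3,:3]=Ro.from_euler("xyz",st["ee_rot"]).as_matrix();T[:3,3]=st["tcp_pos"];return T
E
python3 - <<'E'
from h import *
from cell import telemetry,cams
st=telemetry.state(); print({k:np.round(st[k],4) for k in ("time","tcp_pos","ee_rot","qpos","contact_force")})
s=cams.snapshot("wrist"); pickle.dump((st,s),open("w1.pkl","wb")); cv2.imwrite("pics/w1.png",s["img"]); print(s["T_tool_cam"].round(3))
go(st,[.5,-.268,.1],185)
E
```

```text
{'time': np.float64(2.5), 'tcp_pos': array([ 0.489 , -0.2478,  0.233 ]), 'ee_rot': array([ 3.1409e+00, -9.0000e-04, -3.0536e+00]), 'qpos': array([-0.567 , -0.1006,  1.8779,  0.    ,  1.3656, -2.2257]), 'contact_force': array([-0.5994,  0.001 ,  0.5082])}
[[-0.001 -0.955 -0.296  0.084]
 [ 1.    -0.001 -0.    -0.001]
 [-0.    -0.296  0.955 -0.152]
 [ 0.     0.     0.     1.   ]]
shift [-0.0093 -0.0212  0.133 ] rot [ 0.0007 -0.0009  0.0007]
```

View pics/w1.png

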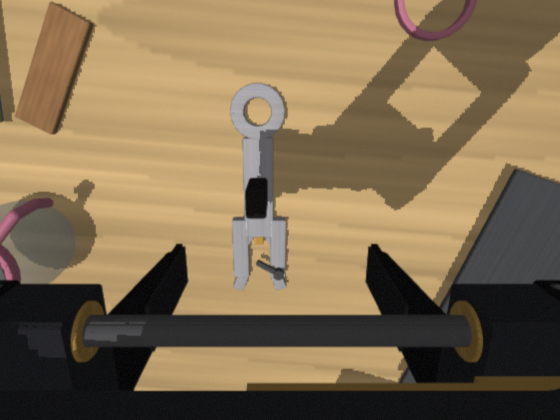

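The view shows the link with its eye at (258,110), grip at (256,197) and hook at (260,260). I refine its pose from this picture.

```bash
cat > fitw.py <<'E'
from h import *
st,s=pickle.load(open("w1.pkl","rb")); T=toolT(st)@s["T_tool_cam"]; W=cloud(s,T); H=W[...,2]; 
r=W[70:295,215:305].reshape(-1,3)
print("table",np.nanmedian(H[60:80,120:200]))
lk=r[(r[:,2]>.009)&(r[:,2]<.018)]; g=r[(r[:,2]>.060)&(r[:,2]<.072)]
rr=cv2.minAreaRect((lk[:,:2]*1000).astype(np.float32)); print("link",rr,np.median(lk[:,2]))
rr=cv2.minAreaRect((g[:,:2]*1000).astype(np.float32)); print("griptop",len(g),rr,np.median(g[:,2]))
a=np.radians(5); d=np.array([np.cos(a),np.sin(a)]);n=np.array([-d[1],d[0]]); q=lk[:,:2]@d; w=lk[:,:2]@n
for A in np.arange(q.min(),q.max(),.015):
    k=(q>=A)&(q<A+.015); print(round(A-q.min(),3),w[k].min().round(4),w[k].max().round(4),((w[k].min()+w[k].max())/2).round(4))
print(q.min(),q.max())
qg=q.max()-.122; print("grip est from front",qg*d+np.median(w)*n, "from rear",(q.min()+.103)*d+np.median(w)*n)
E
python3 fitw.py
```

```text
table 0.0007503419328886152
link ((509.15789794921875, -267.9657287597656), (230.1632537841797, 61.56391906738281), 5.4090375900268555) 0.014558892285173763
griptop 654 ((502.05621337890625, -266.9754638671875), (29.236854553222656, 19.982833862304688), 4.397427082061768) 0.06635519779723006
0.0 -0.3332 -0.2853 -0.3092
0.015 -0.3371 -0.2821 -0.3096
0.03 -0.336 -0.2821 -0.3091
0.045 -0.3284 -0.2903 -0.3093
0.06 -0.325 -0.2944 -0.3097
0.075 -0.3254 -0.2945 -0.31
0.09 -0.3256 -0.2946 -0.3101
0.105 -0.3251 -0.2946 -0.3099
0.12 -0.3257 -0.2947 -0.3102
0.135 -0.3393 -0.2803 -0.3098
0.15 -0.3398 -0.2802 -0.31
0.165 -0.3393 -0.2801 -0.3097
0.18 -0.3398 -0.28 -0.3099
0.195 -0.3393 -0.28 -0.3096
0.21 -0.3401 -0.2798 -0.3099
0.225 -0.3413 -0.2799 -0.3106
0.3687824002156931 0.5990967208051882
grip est from front [ 0.50224696 -0.26663807] from rear [ 0.49695286 -0.26710125]
```

Call:
{"method": "servo_tool", "body": {
  "delta_pos": [
    [-0.011, -0.02, 0.02],
    [0, 0, 0.04],
    [0, 0, 0.04],
    [0, 0, 0.04],
    [0, 0, 0.03],
    [0, 0, 0.02],
    [0, 0, 0],
    [0, 0, 0],
    [0, 0, 0]
  ],
  "rotation": [
    [0, 0, 0.003],
    [0, 0, 0],
    [0, 0, 0],
    [0, 0, 0],
    [0, 0, 0],
    [0, 0, 0],
    [0, 0, 0],
    [0, 0, 0],
    [0, 0, 0]
  ],
  "jaw": [1, 0.3, 0, 0, 0, 0, 0, 0, 0]
}}

```text
time: 3.45
tcp_pos: [0.5032, -0.2675, 0.0456]
ee_rot: [-3.14, 0.002, -3.058]
contact_force: [0.4, -0.4, 0.4]
opening: 0.0478
```

Call:
{"method": "servo_tool", "body": {
  "delta_pos": [
    [0, 0, 0.002],
    [0, 0, 0],
    [0, 0, 0],
    [0, 0, 0],
    [0, 0, 0],
    [0, 0, 0],
    [0, 0, 0]
  ],
  "rotation": [
    [0, 0, 0],
    [0, 0, 0],
    [0, 0, 0],
    [0, 0, 0],
    [0, 0, 0],
    [0, 0, 0],
    [0, 0, 0]
  ],
  "jaw": [-0.5, -1, -1, -1, -1, -1, -1]
}}

```text
time: 4.15
tcp_pos: [0.5022, -0.2667, 0.042]
ee_rot: [3.141, 0.0, -3.057]
contact_force: [-1.5, 1.6, 4.4]
opening: 0.0196
```

Call:
{"method": "servo_tool", "body": {
  "delta_pos": [
    [0, 0, -0.01],
    [0, 0, -0.02],
    [0, 0, -0.03],
    [0, 0, -0.03],
    [0, 0, -0.02],
    [0, 0, 0],
    [0, 0, 0],
    [0, 0, 0]
  ],
  "rotation": [
    [0, 0, 0],
    [0, 0, 0],
    [0, 0, 0],
    [0, 0, 0],
    [0, 0, 0],
    [0, 0, 0],
    [0, 0, 0],
    [0, 0, 0]
  ],
  "jaw": [-1, -1, -1, -1, -1, -1, -1, -1]
}}

```text
time: 4.95
tcp_pos: [0.5006, -0.2659, 0.149]
ee_rot: [3.139, -0.004, -3.057]
contact_force: [0.0, 1.1, -5.5]
opening: 0.0201
```

Run:
```python
from h import *
from cell import telemetry,cams
st=telemetry.state(); print({k:np.round(st[k],4) for k in ("time","tcp_pos","ee_rot","qpos","contact_force","ft_torque","opening")})
s=cams.snapshot("wrist"); pickle.dump((st,s),open("w2.pkl","wb")); cv2.imwrite("pics/w2.png",s["img"])
T=toolT(st)@s["T_tool_cam"]; W=cloud(s,T).reshape(-1,3)
P=W-st["tcp_pos"]; 
k=(P[:,2]>-.045)&(P[:,2]<-.012)&(np.hypot(P[:,0],P[:,1])<.17)&(np.abs(P[:,1])<.05)
L=P[k]; L=L[L[:,0]<-.02]; A=np.c_[L[:,:2],np.ones(len(L))]; c,*_=np.linalg.lstsq(A,L[:,2],rcond=None); print("rear top plane slopes",c,len(L))
r=cv2.minAreaRect((P[k][:,:2]*1000).astype(np.float32)); print(r)
# tow targets
a=np.radians(-13.68); d=np.array([np.cos(a),np.sin(a)]); pin=np.array([.650,.0058])
for back in (.064+.058+.040,): print("start",pin-back*d)
```

```text
{'time': np.float64(4.95), 'tcp_pos': array([ 0.5006, -0.2659,  0.149 ]), 'ee_rot': array([ 3.1388, -0.0036, -3.0574]), 'qpos': array([-5.8290e-01,  1.2500e-02,  1.9143e+00, -1.0000e-04,  1.2193e+00,
       -2.2378e+00]), 'contact_force': array([ 5.0000e-04,  1.0728e+00, -5.4989e+00]), 'ft_torque': array([0.0093, 0.0574, 0.0213]), 'opening': np.float64(0.0201)}
rear top plane slopes [-0.00068389  0.00339868 -0.02738729] 12133
((-6.6267852783203125, -4.691442489624023), (204.87290954589844, 55.235107421875), 2.0499179363250732)
start [0.49259566 0.04411284]
```

View pics/w2.png

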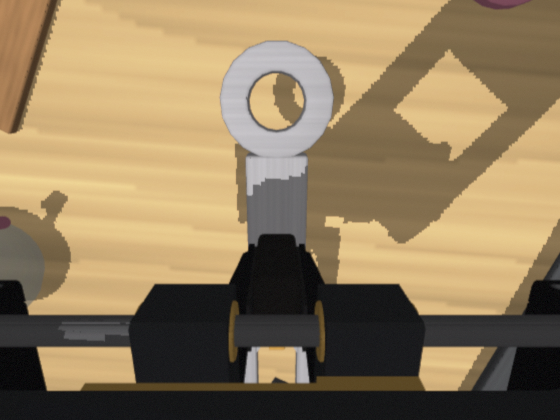

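The link is held level: its top plane is 27.4 mm below the TCP, so the underside is about 41 mm below, and the weight reads 5.5 N. I carry it to in front of the pin.

Call:
{"method": "servo_tool", "body": {
  "delta_pos": [
    [-0.002, 0.015, 0],
    [-0.002, 0.03, 0],
    [-0.002, 0.035, 0],
    [-0.002, 0.035, 0],
    [-0.002, 0.035, 0],
    [-0.002, 0.035, 0],
    [-0.002, 0.035, 0],
    [-0.002, 0.035, 0],
    [-0.002, 0.03, 0],
    [0, 0.025, 0]
  ],
  "rotation": [
    [0, 0, 0],
    [0, 0, 0],
    [0, 0, 0],
    [0, 0, 0],
    [0, 0, 0],
    [0, 0, 0],
    [0, 0, 0],
    [0, 0, 0],
    [0, 0, 0],
    [0, 0, 0]
  ],
  "jaw": [-1, -1, -1, -1, -1, -1, -1, -1, -1, -1]
}}

```text
time: 6.0
tcp_pos: [0.4927, 0.0461, 0.1506]
ee_rot: [3.141, -0.002, -3.056]
contact_force: [0.1, -0.1, -5.4]
opening: 0.0201
```

Call:
{"method": "servo_tool", "body": {
  "delta_pos": [
    [0, 0, 0],
    [0, 0, 0],
    [0, 0, 0],
    [0, 0, 0],
    [0, 0, 0],
    [0, 0, 0]
  ],
  "rotation": [
    [0, 0, 0.08],
    [0, 0, 0.1],
    [0, 0, 0.1],
    [0, 0, 0.043],
    [0, 0, 0],
    [0, 0, 0]
  ],
  "jaw": [-1, -1, -1, -1, -1, -1]
}}

```text
time: 6.6
tcp_pos: [0.4932, 0.0441, 0.1509]
ee_rot: [-3.142, -0.002, 2.904]
contact_force: [-0.6, -0.1, -4.7]
opening: 0.0202
```

```bash
cat > look.py <<'E'
from h import *
import sys
from cell import telemetry,cams
n=sys.argv[1]
st=telemetry.state(); print({k:np.round(st[k],4) for k in ("time","tcp_pos","ee_rot","contact_force","ft_torque")})
s=cams.snapshot("top"); pickle.dump((st,s),open(f"t{n}.pkl","wb"))
c=cv2.resize(s["img"][110:270,220:340],None,fx=3.7,fy=3.7,interpolation=cv2.INTER_CUBIC)
c2=cams.snapshot("scene"); 
d=cv2.resize(c2["img"][180:320,190:370],None,fx=1.9,fy=1.9*1.0,interpolation=cv2.INTER_CUBIC)
o=np.zeros((592,800,3),np.uint8); o[:c.shape[0],:c.shape[1]]=c; w=800-c.shape[1]; o[:d.shape[0],c.shape[1]:]=d[:,:w]; cv2.imwrite(f"pics/{n}.png",o)
E
python3 look.py a1
```

```text
{'time': np.float64(6.6), 'tcp_pos': array([0.4932, 0.0441, 0.1509]), 'ee_rot': array([-3.1415e+00, -1.5000e-03,  2.9041e+00]), 'contact_force': array([-0.6248, -0.1275, -4.6888]), 'ft_torque': array([ 0.0476,  0.0377, -0.0038])}Traceback (most recent call last):
  File "look.py", line 10, in <module>
    o=np.zeros((592,800,3),np.uint8); o[:c.shape[0],:c.shape[1]]=c; w=800-c.shape[1]; o[:d.shape[0],c.shape[1]:]=d[:,:w]; cv2.imwrite(f"pics/{n}.png",o)
                                                                                      ~^^^^^^^^^^^^^^^^^^^^^^^^^
ValueError: could not broadcast input array from shape (266,342,3) into shape (266,356,3)
```

```bash
sed -i 's/o\[:d.shape\[0\],c.shape\[1\]:\]=d\[:,:w\]/d=d[:,:w]; o[:d.shape[0],c.shape[1]:c.shape[1]+d.shape[1]]=d/' look.py; python3 look.py a1
```

```text
{'time': np.float64(6.7), 'tcp_pos': array([0.4936, 0.0439, 0.1513]), 'ee_rot': array([-3.1416e+00, -7.0000e-04,  2.9036e+00]), 'contact_force': array([-0.5166,  0.4669, -5.7492]), 'ft_torque': array([-0.0035,  0.0914,  0.0526])}
```

View pics/a1.png

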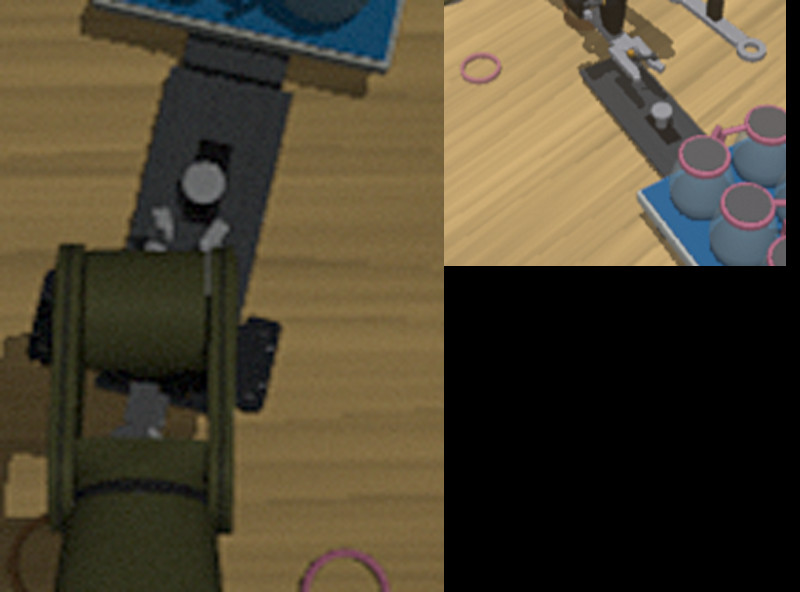

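The hook faces the pin. Next I measure jaw and pin lateral positions in the plate's axes from both cameras.

```bash
cat > lat.py <<'E'
from h import *
import sys
from cell import telemetry,cams
zb=float(sys.argv[1]) # link top z expected
a=np.radians(-13.68); d=np.array([np.cos(a),np.sin(a)]);n=np.array([-d[1],d[0]])
st=telemetry.state(); tp=st["tcp_pos"]; print(tp.round(4),"tcp q,w",(tp[:2]@d).round(4),(tp[:2]@n).round(4),"yaw-tow",np.degrees(st["ee_rot"][2])-180+13.68, st["contact_force"].round(2))
for nm in ("top","scene"):
    s=cams.snapshot(nm); W=cloud(s).reshape(-1,3); W=W[~np.isnan(W[:,0])]; q=W[:,:2]@d; w=W[:,:2]@n; qp=0.650*d[0]+.0058*d[1]; wp=np.array([.65,.0058])@n
    k=(np.abs(q-qp)<.03)&(np.abs(w-wp)<.03)&(W[:,2]>.062)&(W[:,2]<.074)
    hq=(q[k].min()+q[k].max())/2; hw=(w[k].min()+w[k].max())/2
    print(nm,"head n",k.sum(),"q",hq.round(4),"w",hw.round(4),"ext",np.ptp(q[k]).round(4),np.ptp(w[k]).round(4),"z",np.median(W[k,2]).round(4))
    k=(np.abs(W[:,2]-zb)<.006)&(q>tp[:2]@d+.045)&(q<tp[:2]@d+.135)&(np.abs(w-tp[:2]@n)<.04)
    if k.sum()>10:
        print("  hook front q",q[k].max().round(4))
        Q=q[k];V=w[k]
        for A in np.arange(.05,.13,.01):
            j=(Q>=tp[:2]@d+A)&(Q<tp[:2]@d+A+.01)
            if j.sum()>3: print("   ",A.round(3),(V[j].min()-tp[:2]@n).round(4),(V[j].max()-tp[:2]@n).round(4),j.sum())
E
python3 lat.py 0.124
```

```text
[0.4937 0.0437 0.1515] tcp q,w 0.4694 0.1593 yaw-tow 0.021827243212491965 [ 0.44  0.58 -4.96]
top head n 92 q 0.6292 w 0.1584 ext 0.0345 0.0337 z 0.0679
  hook front q 0.5937
    0.08 0.0168 0.0291 6
    0.09 -0.0189 0.0282 20
    0.1 -0.0295 0.0288 27
    0.11 -0.0297 0.0295 28
    0.12 -0.0252 0.0246 6
scene head n 76 q 0.6284 w 0.157 ext 0.0358 0.0323 z 0.0665
  hook front q 0.5919
    0.05 -0.0311 0.0286 35
    0.06 -0.0312 0.03 35
    0.07 -0.0299 0.0286 20
    0.08 -0.0332 0.0281 31
    0.09 -0.0314 0.0233 23
    0.1 -0.0308 0.0294 24
    0.11 -0.03 0.0292 22
    0.12 -0.0312 0.0202 7
```

Call:
{"method": "servo_tool", "body": {
  "delta_pos": [
    [0, -0.001, 0.01],
    [0, 0, 0.02],
    [0, 0, 0.02],
    [0, 0, 0.014],
    [0, 0, 0.008],
    [0, 0, 0],
    [0, 0, 0]
  ],
  "rotation": [
    [0, 0, 0],
    [0, 0, 0],
    [0, 0, 0],
    [0, 0, 0],
    [0, 0, 0],
    [0, 0, 0],
    [0, 0, 0]
  ],
  "jaw": [-1, -1, -1, -1, -1, -1, -1]
}}

```text
time: 7.6
tcp_pos: [0.4941, 0.0426, 0.0801]
ee_rot: [3.141, 0.001, 2.903]
contact_force: [-0.1, 0.7, -4.8]
opening: 0.0193
```

Call:
{"method": "servo_tool", "body": {
  "delta_pos": [
    [0, 0, 0.002],
    [0, 0, 0.002],
    [0, 0, 0],
    [0, 0, 0]
  ],
  "rotation": [
    [0, 0, 0],
    [0, 0, 0],
    [0, 0, 0],
    [0, 0, 0]
  ],
  "jaw": [-1, -1, -1, -1]
}}

```text
time: 8.0
tcp_pos: [0.4937, 0.0427, 0.0758]
ee_rot: [3.142, 0.0, 2.903]
contact_force: [-0.6, 0.2, -5.6]
opening: 0.0198
```

Call:
{"method": "servo_tool", "body": {
  "delta_pos": [
    [0, 0, 0.001],
    [0, 0, 0.001],
    [0, 0, 0],
    [0, 0, 0]
  ],
  "rotation": [
    [0, 0, 0],
    [0, 0, 0],
    [0, 0, 0],
    [0, 0, 0]
  ],
  "jaw": [-1, -1, -1, -1]
}}

```text
time: 8.4
tcp_pos: [0.4936, 0.0427, 0.0736]
ee_rot: [-3.142, -0.0, 2.903]
contact_force: [0.6, 0.5, -5.5]
opening: 0.0199
```

Call:
{"method": "servo_tool", "body": {
  "delta_pos": [
    [0, 0, 0.001],
    [0, 0, 0.001],
    [0, 0, 0],
    [0, 0, 0]
  ],
  "rotation": [
    [0, 0, 0],
    [0, 0, 0],
    [0, 0, 0],
    [0, 0, 0]
  ],
  "jaw": [-1, -1, -1, -1]
}}

```text
time: 8.8
tcp_pos: [0.494, 0.0427, 0.072]
ee_rot: [3.141, 0.001, 2.903]
contact_force: [0.1, -0.5, -2.4]
opening: 0.0198
```

Contact with the plate: vertical force went from -5.5 to -2.4 N, with the TCP at z 0.072. Before sliding I recheck the alignment.

```bash
python3 lat.py 0.044; python3 look.py a2
```

```text
[0.494  0.0427 0.072 ] tcp q,w 0.4699 0.1583 yaw-tow -0.0026169804321014567 [ 0.08 -0.52 -2.44]
top head n 93 q 0.6301 w 0.1586 ext 0.0336 0.0343 z 0.0681
  hook front q 0.599
    0.06 -0.0296 -0.0274 4
    0.08 -0.0244 0.028 14
    0.09 -0.0237 0.0296 21
    0.1 -0.03 0.0291 26
    0.11 -0.0302 0.0296 24
    0.12 -0.0364 0.0235 6
scene head n 76 q 0.63 w 0.1572 ext 0.0332 0.0326 z 0.066
  hook front q 0.5947
    0.05 -0.0312 0.0298 37
    0.06 -0.0322 0.0303 30
    0.07 -0.0308 0.028 22
    0.08 -0.0308 0.0266 27
    0.09 -0.0303 0.027 25
    0.1 -0.0324 0.0285 29
    0.11 -0.0315 0.0266 19
    0.12 -0.0302 0.0245 5
{'time': np.float64(8.9), 'tcp_pos': array([0.4939, 0.0427, 0.072 ]), 'ee_rot': array([3.1415e+00, 6.0000e-04, 2.9027e+00]), 'contact_force': array([ 0.1534, -0.1123, -2.0483]), 'ft_torque': array([ 0.0069,  0.0884, -0.0278])}
```

View pics/a2.png

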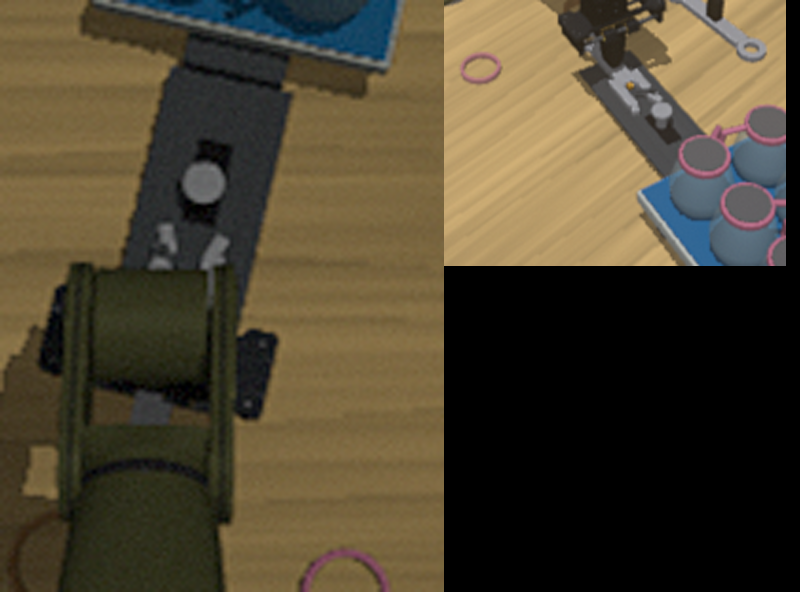

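Call:
{"method": "servo_tool", "body": {
  "delta_pos": [
    [-0.003, 0, 0],
    [-0.005, 0, 0],
    [-0.005, 0, 0],
    [-0.005, 0, 0],
    [-0.005, 0, 0],
    [-0.003, 0, 0],
    [0, 0, 0]
  ],
  "rotation": [
    [0, 0, 0],
    [0, 0, 0],
    [0, 0, 0],
    [0, 0, 0],
    [0, 0, 0],
    [0, 0, 0],
    [0, 0, 0]
  ],
  "jaw": [-1, -1, -1, -1, -1, -1, -1]
}}

```text
time: 9.7
tcp_pos: [0.52, 0.0363, 0.072]
ee_rot: [3.141, 0.001, 2.903]
contact_force: [0.2, 0.5, 1.8]
opening: 0.0196
```

Call:
{"method": "servo_tool", "body": {
  "delta_pos": [
    [-0.002, 0, 0],
    [-0.003, 0, 0],
    [-0.003, 0, 0],
    [-0.003, 0, 0],
    [-0.003, 0, 0],
    [-0.002, 0, 0],
    [0, 0, 0]
  ],
  "rotation": [
    [0, 0, 0],
    [0, 0, 0],
    [0, 0, 0],
    [0, 0, 0],
    [0, 0, 0],
    [0, 0, 0],
    [0, 0, 0]
  ],
  "jaw": [-1, -1, -1, -1, -1, -1, -1]
}}

```text
time: 10.4
tcp_pos: [0.5348, 0.0327, 0.072]
ee_rot: [3.141, 0.0, 2.903]
contact_force: [-3.2, 1.2, 3.7]
opening: 0.0201
```

The plate pressure is building up (now +3.7 N, against -5.5 N free), so I ease upward a little.

Call:
{"method": "servo_tool", "body": {
  "delta_pos": [
    [0, 0, -0.001],
    [0, 0, 0],
    [0, 0, 0]
  ],
  "rotation": [
    [0, 0, 0],
    [0, 0, 0],
    [0, 0, 0]
  ],
  "jaw": [-1, -1, -1]
}}

```text
time: 10.7
tcp_pos: [0.5344, 0.0326, 0.072]
ee_rot: [-3.141, 0.0, 2.903]
contact_force: [0.4, 0.6, -3.7]
opening: 0.0202
```

```bash
python3 lat.py 0.044
```

```text
[0.5344 0.0326 0.072 ] tcp q,w 0.5115 0.1581 yaw-tow -0.007362707720581341 [ 0.41  0.55 -3.67]
top head n 91 q 0.63 w 0.1589 ext 0.0336 0.0337 z 0.0676
  hook front q 0.6345
    0.09 -0.0249 0.0282 8
    0.1 -0.0275 0.0289 19
    0.11 -0.0296 0.0296 25
    0.12 -0.0281 0.0241 4
scene head n 78 q 0.6307 w 0.1578 ext 0.0352 0.0317 z 0.0664
  hook front q 0.6403
    0.05 -0.0305 0.0281 40
    0.06 -0.0308 0.0297 28
    0.07 -0.0314 0.0261 25
    0.08 -0.0297 0.0256 21
    0.09 -0.0306 -0.0156 13
    0.1 -0.0289 0.0281 14
    0.11 -0.0319 0.0296 16
    0.12 -0.0293 0.0204 17
```

Call:
{"method": "servo_tool", "body": {
  "delta_pos": [
    [-0.002, 0, 0],
    [-0.002, 0, 0],
    [-0.002, 0, 0],
    [-0.002, 0, 0],
    [-0.002, 0, 0],
    [0, 0, 0]
  ],
  "rotation": [
    [0, 0, 0],
    [0, 0, 0],
    [0, 0, 0],
    [0, 0, 0],
    [0, 0, 0],
    [0, 0, 0]
  ],
  "jaw": [-1, -1, -1, -1, -1, -1]
}}

```text
time: 11.4
tcp_pos: [0.5444, 0.0303, 0.0726]
ee_rot: [-3.142, 0.0, 2.903]
contact_force: [-0.9, -0.6, -6.0]
opening: 0.0198
```

Call:
{"method": "servo_tool", "body": {
  "delta_pos": [
    [-0.001, 0, -0.0003],
    [-0.001, 0, 0],
    [-0.001, 0, 0],
    [-0.001, 0, 0],
    [-0.001, 0, 0],
    [0, 0, 0]
  ],
  "rotation": [
    [0, 0, 0],
    [0, 0, 0],
    [0, 0, 0],
    [0, 0, 0],
    [0, 0, 0],
    [0, 0, 0]
  ],
  "jaw": [-1, -1, -1, -1, -1, -1]
}}

```text
time: 12.0
tcp_pos: [0.5492, 0.0292, 0.073]
ee_rot: [-3.142, 0.0, 2.903]
contact_force: [0.7, 0.1, -5.1]
opening: 0.0196
```

Call:
{"method": "servo_tool", "body": {
  "delta_pos": [
    [-0.001, 0, 0.0005],
    [-0.001, 0, 0],
    [-0.001, 0, 0],
    [-0.001, 0, 0],
    [-0.001, 0, 0],
    [0, 0, 0]
  ],
  "rotation": [
    [0, 0, 0],
    [0, 0, 0],
    [0, 0, 0],
    [0, 0, 0],
    [0, 0, 0],
    [0, 0, 0]
  ],
  "jaw": [-1, -1, -1, -1, -1, -1]
}}

```text
time: 12.6
tcp_pos: [0.5528, 0.0284, 0.0723]
ee_rot: [-3.141, -0.003, 2.903]
contact_force: [-6.0, 1.4, -1.7]
opening: 0.0195
```

Call:
{"method": "servo_tool", "body": {
  "delta_pos": [
    [-0.001, 0, 0],
    [-0.001, 0, 0],
    [-0.001, 0, 0],
    [-0.001, 0, 0],
    [-0.001, 0, 0],
    [0, 0, 0]
  ],
  "rotation": [
    [0, 0, 0],
    [0, 0, 0],
    [0, 0, 0],
    [0, 0, 0],
    [0, 0, 0],
    [0, 0, 0]
  ],
  "jaw": [-1, -1, -1, -1, -1, -1]
}}

```text
time: 13.2
tcp_pos: [0.5576, 0.0275, 0.0724]
ee_rot: [3.141, -0.003, 2.903]
contact_force: [-5.3, 2.6, -1.5]
opening: 0.0199
```

Call:
{"method": "servo_tool", "body": {
  "delta_pos": [
    [-0.001, 0, 0],
    [-0.001, 0, 0],
    [-0.001, 0, 0],
    [-0.001, 0, 0],
    [-0.001, 0, 0],
    [0, 0, 0]
  ],
  "rotation": [
    [0, 0, 0],
    [0, 0, 0],
    [0, 0, 0],
    [0, 0, 0],
    [0, 0, 0],
    [0, 0, 0]
  ],
  "jaw": [-1, -1, -1, -1, -1, -1]
}}

```text
time: 13.8
tcp_pos: [0.5627, 0.0264, 0.0724]
ee_rot: [3.141, -0.003, 2.903]
contact_force: [-5.0, 3.3, -1.7]
opening: 0.02
```

Call:
{"method": "servo_tool", "body": {
  "delta_pos": [
    [-0.001, 0, 0],
    [-0.001, 0, 0],
    [-0.001, 0, 0],
    [-0.001, 0, 0],
    [-0.001, 0, 0],
    [0, 0, 0]
  ],
  "rotation": [
    [0, 0, 0],
    [0, 0, 0],
    [0, 0, 0],
    [0, 0, 0],
    [0, 0, 0],
    [0, 0, 0]
  ],
  "jaw": [-1, -1, -1, -1, -1, -1]
}}

```text
time: 14.4
tcp_pos: [0.5677, 0.0253, 0.0723]
ee_rot: [3.141, -0.003, 2.903]
contact_force: [-3.4, 3.3, -2.8]
opening: 0.0202
```

Call:
{"method": "servo_tool", "body": {
  "delta_pos": [
    [-0.001, 0, 0],
    [-0.001, 0, 0],
    [-0.001, 0, 0],
    [-0.001, 0, 0],
    [0, 0, 0]
  ],
  "rotation": [
    [0, 0, 0],
    [0, 0, 0],
    [0, 0, 0],
    [0, 0, 0],
    [0, 0, 0]
  ],
  "jaw": [-1, -1, -1, -1, -1]
}}

```text
time: 14.9
tcp_pos: [0.5718, 0.0243, 0.0723]
ee_rot: [3.141, -0.002, 2.903]
contact_force: [-2.7, 4.4, -3.2]
opening: 0.0199
```

```bash
cat > scn.py <<'E'
from h import *
import sys
from cell import telemetry,cams
a=np.radians(-13.68); d=np.array([np.cos(a),np.sin(a)]);n=np.array([-d[1],d[0]])
st=telemetry.state(); p=st["tcp_pos"][:2]; f=st["contact_force"]; print("t",st["time"],"throat q",p@d+.064,"w",p@n,"z",st["tcp_pos"][2],"f along",f[:2]@d,"lat",f[:2]@n,"z",f[2])
s=cams.snapshot("scene"); cv2.imwrite(f"pics/{sys.argv[1]}.png",cv2.resize(s["img"][200:275,255:355],None,fx=7,fy=7,interpolation=cv2.INTER_CUBIC))
E
python3 scn.py s1
```

```text
t 14.9 throat q 0.6138015280552258 w 0.15884848536027366 z 0.0723103510841623 f along -3.6822532787003976 lat 3.661445772805487 z -3.200165536689961
```

View pics/s1.png

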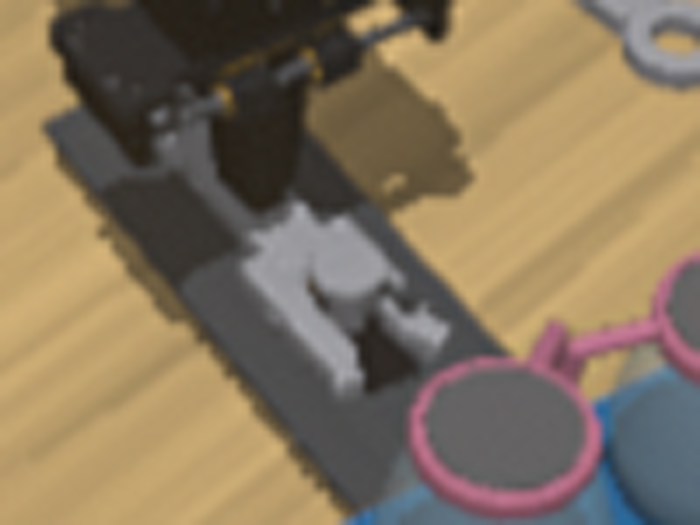

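The pin head at (345,265) sits inside the hook and the latch is folded along the left jaw. About 16 mm remain.

Call:
{"method": "servo_tool", "body": {
  "delta_pos": [
    [-0.001, 0, 0],
    [-0.001, 0, 0],
    [-0.001, 0, 0],
    [-0.001, 0, 0],
    [0, 0, 0]
  ],
  "rotation": [
    [0, 0, 0],
    [0, 0, 0],
    [0, 0, 0],
    [0, 0, 0],
    [0, 0, 0]
  ],
  "jaw": [-1, -1, -1, -1, -1]
}}

```text
time: 15.45
tcp_pos: [0.5762, 0.0227, 0.0722]
ee_rot: [3.141, -0.001, 2.903]
contact_force: [-2.2, 3.3, -5.5]
opening: 0.0201
```

Call:
{"method": "servo_tool", "body": {
  "delta_pos": [
    [-0.001, 0, 0],
    [-0.001, 0, 0],
    [0, 0, 0]
  ],
  "rotation": [
    [0, 0, 0],
    [0, 0, 0],
    [0, 0, 0]
  ],
  "jaw": [-1, -1, -1]
}}

```text
time: 15.75
tcp_pos: [0.5777, 0.0223, 0.0723]
ee_rot: [3.142, -0.002, 2.903]
contact_force: [-4.0, 4.0, -3.8]
opening: 0.02
```

Call:
{"method": "servo_tool", "body": {
  "delta_pos": [
    [-0.001, 0, 0],
    [-0.001, 0, 0],
    [0, 0, 0]
  ],
  "rotation": [
    [0, 0, 0],
    [0, 0, 0],
    [0, 0, 0]
  ],
  "jaw": [-1, -1, -1]
}}

```text
time: 16.05
tcp_pos: [0.5796, 0.0219, 0.0723]
ee_rot: [3.142, -0.002, 2.903]
contact_force: [-4.6, 4.5, -3.9]
opening: 0.0199
```

Call:
{"method": "servo_tool", "body": {
  "delta_pos": [
    [-0.001, 0, 0],
    [-0.0005, 0, 0],
    [0, 0, 0]
  ],
  "rotation": [
    [0, 0, 0],
    [0, 0, 0],
    [0, 0, 0]
  ],
  "jaw": [-1, -1, -1]
}}

```text
time: 16.35
tcp_pos: [0.5809, 0.0215, 0.0723]
ee_rot: [3.142, -0.002, 2.903]
contact_force: [-4.7, 4.3, -3.0]
opening: 0.02
```

Call:
{"method": "servo_tool", "body": {
  "delta_pos": [
    [-0.0005, 0, 0],
    [-0.0005, 0, 0],
    [0, 0, 0]
  ],
  "rotation": [
    [0, 0, 0],
    [0, 0, 0],
    [0, 0, 0]
  ],
  "jaw": [-1, -1, -1]
}}

```text
time: 16.65
tcp_pos: [0.5819, 0.0213, 0.0723]
ee_rot: [3.141, -0.002, 2.903]
contact_force: [-4.0, 4.3, -3.0]
opening: 0.0203
```

Call:
{"method": "servo_tool", "body": {
  "delta_pos": [
    [-0.0005, 0, 0],
    [-0.0005, 0, 0],
    [0, 0, 0]
  ],
  "rotation": [
    [0, 0, 0],
    [0, 0, 0],
    [0, 0, 0]
  ],
  "jaw": [-1, -1, -1]
}}

```text
time: 16.95
tcp_pos: [0.5829, 0.0211, 0.0723]
ee_rot: [3.141, -0.002, 2.903]
contact_force: [-5.1, 4.5, -3.5]
opening: 0.0198
```

Call:
{"method": "servo_tool", "body": {
  "delta_pos": [
    [-0.0005, 0, 0],
    [-0.0005, 0, 0],
    [0, 0, 0]
  ],
  "rotation": [
    [0, 0, 0],
    [0, 0, 0],
    [0, 0, 0]
  ],
  "jaw": [-1, -1, -1]
}}

```text
time: 17.25
tcp_pos: [0.5842, 0.0208, 0.0722]
ee_rot: [3.141, -0.001, 2.903]
contact_force: [-2.9, 4.7, -4.3]
opening: 0.0198
```

Call:
{"method": "servo_tool", "body": {
  "delta_pos": [
    [-0.0005, 0, 0],
    [-0.0005, 0, 0],
    [0, 0, 0]
  ],
  "rotation": [
    [0, 0, 0],
    [0, 0, 0],
    [0, 0, 0]
  ],
  "jaw": [-1, -1, -1]
}}

```text
time: 17.55
tcp_pos: [0.5848, 0.0205, 0.0723]
ee_rot: [-3.141, -0.002, 2.903]
contact_force: [-5.4, 4.1, -2.4]
opening: 0.0198
```

Call:
{"method": "servo_tool", "body": {
  "delta_pos": [
    [-0.0005, 0, 0],
    [-0.0005, 0, 0],
    [0, 0, 0]
  ],
  "rotation": [
    [0, 0, 0],
    [0, 0, 0],
    [0, 0, 0]
  ],
  "jaw": [-1, -1, -1]
}}

```text
time: 17.85
tcp_pos: [0.5855, 0.0202, 0.0723]
ee_rot: [-3.141, -0.003, 2.903]
contact_force: [-5.5, 4.9, -1.5]
opening: 0.0201
```

```bash
python3 scn.py s2
```

```text
t 17.85 throat q 0.6281158131653308 w 0.15814569166557924 z 0.07233834865919307 f along -6.477513547552914 lat 3.4923874540476123 z -1.488044900017734
```

View pics/s2.png

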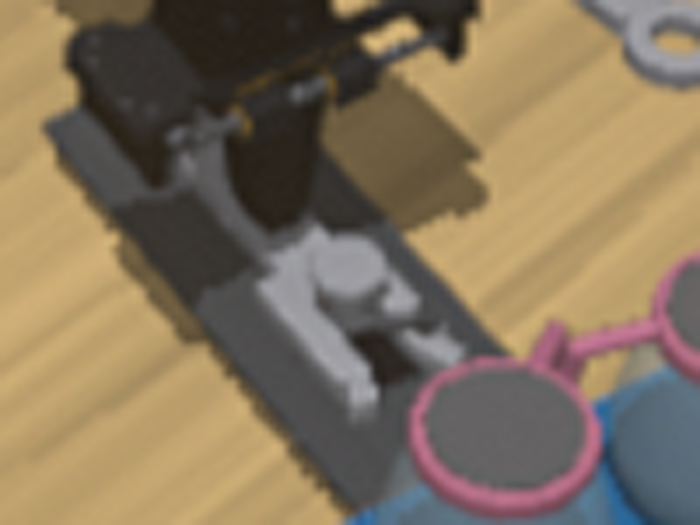

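Call:
{"method": "servo_tool", "body": {
  "delta_pos": [
    [-0.0005, 0, 0],
    [-0.0005, 0, 0],
    [0, 0, 0]
  ],
  "rotation": [
    [0, 0, 0],
    [0, 0, 0],
    [0, 0, 0]
  ],
  "jaw": [-1, -1, -1]
}}

```text
time: 18.2
tcp_pos: [0.5857, 0.0202, 0.0725]
ee_rot: [-3.141, -0.005, 2.903]
contact_force: [-11.0, 4.5, 1.4]
opening: 0.0196
```

Along-axis force rose steeply to 11.7 N. I hold and look.

```bash
python3 scn.py s3
```

```text
t 18.2 throat q 0.6282732254528398 w 0.15817526302303522 z 0.07248577183450446 f along -11.766987576327882 lat 1.8136843957208595 z 1.422309992360154
```

View pics/s3.png

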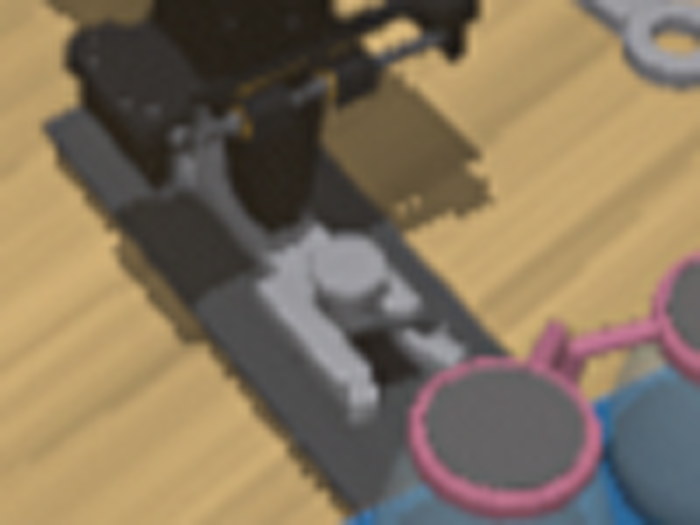

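In s2 and s3 a dark finger now crosses the throat from (435,325) to (350,315), and the left jaw at (405,300) is bare. In s1 the finger lay along that jaw, so the latch looks shut. I ease off and test it with a gentle pull back.

Call:
{"method": "servo_tool", "body": {
  "delta_pos": [
    [0.001, 0, 0],
    [0.001, 0, 0],
    [0.001, 0, 0],
    [0, 0, 0]
  ],
  "rotation": [
    [0, 0, 0],
    [0, 0, 0],
    [0, 0, 0],
    [0, 0, 0]
  ],
  "jaw": [-1, -1, -1, -1]
}}

```text
time: 18.65
tcp_pos: [0.5839, 0.0206, 0.0723]
ee_rot: [-3.141, -0.001, 2.903]
contact_force: [-4.2, 3.5, -3.3]
opening: 0.0198
```

Call:
{"method": "servo_tool", "body": {
  "delta_pos": [
    [0.001, 0, 0],
    [0.001, 0, 0],
    [0.001, 0, 0],
    [0, 0, 0]
  ],
  "rotation": [
    [0, 0, 0],
    [0, 0, 0],
    [0, 0, 0],
    [0, 0, 0]
  ],
  "jaw": [-1, -1, -1, -1]
}}

```text
time: 19.05
tcp_pos: [0.5814, 0.0212, 0.0723]
ee_rot: [-3.141, -0.0, 2.903]
contact_force: [-3.5, 2.3, -5.1]
opening: 0.0198
```

```bash
python3 scn.py s4
```

```text
t 19.05 throat q 0.6238571281980061 w 0.15809416642643187 z 0.07229715020636752 f along -3.9127340989950055 lat 1.428289954072787 z -5.1015996197523075
```

View pics/s4.png

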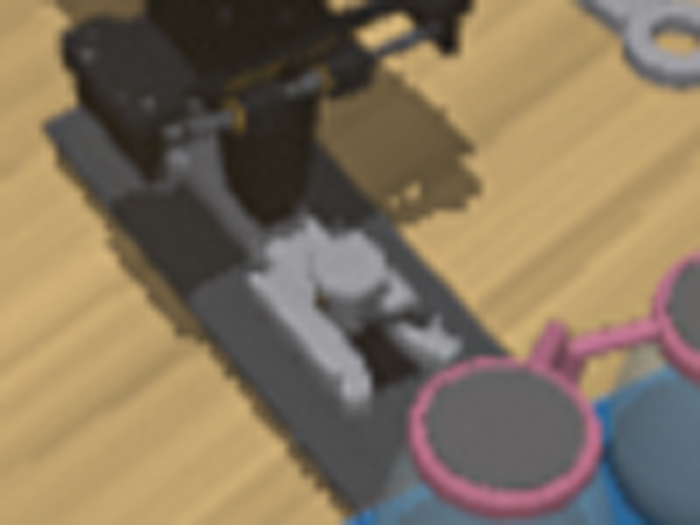

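Call:
{"method": "servo_tool", "body": {
  "delta_pos": [
    [0.001, 0, 0],
    [0.0005, 0, 0],
    [0, 0, 0]
  ],
  "rotation": [
    [0, 0, 0],
    [0, 0, 0],
    [0, 0, 0]
  ],
  "jaw": [-1, -1, -1]
}}

```text
time: 19.4
tcp_pos: [0.58, 0.0215, 0.0723]
ee_rot: [-3.141, -0.0, 2.903]
contact_force: [-2.7, 2.4, -6.9]
opening: 0.0202
```

Call:
{"method": "servo_tool", "body": {
  "delta_pos": [
    [0.0005, 0, 0],
    [0.0005, 0, 0],
    [0, 0, 0]
  ],
  "rotation": [
    [0, 0, 0],
    [0, 0, 0],
    [0, 0, 0]
  ],
  "jaw": [-1, -1, -1]
}}

```text
time: 19.7
tcp_pos: [0.5792, 0.0217, 0.0724]
ee_rot: [-3.141, 0.0, 2.903]
contact_force: [-1.7, 0.4, -6.4]
opening: 0.0199
```

```bash
python3 scn.py s5
python3 - <<'E'
import cv2,numpy as np
E
python3 - <<'E'
from cell import cams
import cv2,numpy as np
s=cams.snapshot("scene")["img"]
c=cv2.resize(s[228:262,292:332],None,fx=15,fy=15,interpolation=cv2.INTER_NEAREST); cv2.imwrite("pics/z5.png",np.clip(c*1.6,0,255).astype(np.uint8))
E
```

```text
t 19.7 throat q 0.6216446967160114 w 0.15804390124892118 z 0.07241577528241216 f along -1.7316538018622132 lat 0.038186836162721935 z -6.414727039222191
```

View pics/z5.png

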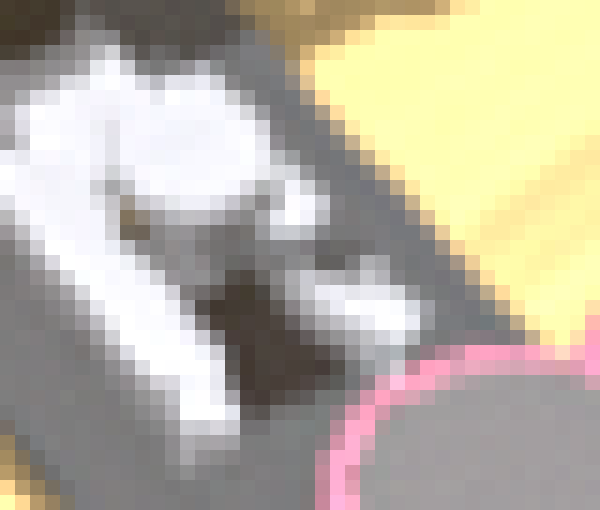

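Call:
{"method": "servo_tool", "body": {
  "delta_pos": [
    [0.0005, 0, 0],
    [0.0005, 0, 0],
    [0, 0, 0]
  ],
  "rotation": [
    [0, 0, 0],
    [0, 0, 0],
    [0, 0, 0]
  ],
  "jaw": [-1, -1, -1]
}}

```text
time: 20.1
tcp_pos: [0.5788, 0.0218, 0.0727]
ee_rot: [-3.141, 0.002, 2.903]
contact_force: [0.7, 0.4, -8.9]
opening: 0.0199
```

Call:
{"method": "servo_tool", "body": {
  "delta_pos": [
    [0.0005, 0, 0],
    [0.0005, 0, 0],
    [0, 0, 0]
  ],
  "rotation": [
    [0, 0, 0],
    [0, 0, 0],
    [0, 0, 0]
  ],
  "jaw": [-1, -1, -1]
}}

```text
time: 20.4
tcp_pos: [0.5784, 0.022, 0.0728]
ee_rot: [3.142, 0.003, 2.903]
contact_force: [5.3, -1.3, -10.5]
opening: 0.0195
```

```bash
python3 scn.py s6
```

```text
t 20.4 throat q 0.6207896777596871 w 0.1581181587085952 z 0.07283391255005985 f along 5.480844314686399 lat -0.03781570440926848 z -10.465754900476687
```

The pull is resisted: along-axis force reversed to +5.5 N with little motion, so the pin is caught behind the shut latch. I go back to neutral, set the link down and release.

Call:
{"method": "servo_tool", "body": {
  "delta_pos": [
    [-0.0005, 0, 0],
    [-0.0005, 0, 0.0003],
    [-0.0005, 0, 0.0003],
    [0, 0, 0]
  ],
  "rotation": [
    [0, 0, 0],
    [0, 0, 0],
    [0, 0, 0],
    [0, 0, 0]
  ],
  "jaw": [-1, -1, -1, -1]
}}

```text
time: 20.85
tcp_pos: [0.5789, 0.0219, 0.0725]
ee_rot: [-3.142, 0.0, 2.903]
contact_force: [0.4, -0.9, -3.9]
opening: 0.0199
```

Call:
{"method": "servo_tool", "body": {
  "delta_pos": [
    [0, 0, 0],
    [0, 0, 0],
    [0, 0, 0],
    [0, 0, 0],
    [0, 0, 0]
  ],
  "rotation": [
    [0, 0, 0],
    [0, 0, 0],
    [0, 0, 0],
    [0, 0, 0],
    [0, 0, 0]
  ],
  "jaw": [-0.5, -0.4, -0.2, 0, 0]
}}

```text
time: 21.35
tcp_pos: [0.5789, 0.022, 0.0722]
ee_rot: [3.141, 0.001, 2.903]
contact_force: [-0.0, 0.3, 0.7]
opening: 0.0447
```

Call:
{"method": "servo_tool", "body": {
  "delta_pos": [
    [0, 0, -0.01],
    [0, 0, -0.02],
    [0, 0, -0.03],
    [0, 0, -0.04],
    [0, 0, -0.04],
    [0, 0, -0.03],
    [0, 0, 0]
  ],
  "rotation": [
    [0, 0, 0],
    [0, 0, 0],
    [0, 0, 0],
    [0, 0, 0],
    [0, 0, 0],
    [0, 0, 0],
    [0, 0, 0]
  ],
  "jaw": [0, 0, 0, 0, 0, 0, 0]
}}

```text
time: 22.05
tcp_pos: [0.5816, 0.0219, 0.2494]
ee_rot: [3.139, 0.011, 2.903]
contact_force: [0.1, 0.7, 1.0]
opening: 0.0476
```

Call:
{"method": "servo_tool", "body": {
  "delta_pos": [
    [0.02, 0, 0],
    [0.04, 0, 0],
    [0.04, 0, 0],
    [0.04, 0, 0],
    [0.02, 0, 0],
    [0, 0, 0]
  ],
  "rotation": [
    [0, 0, 0],
    [0, 0, 0],
    [0, 0, 0],
    [0, 0, 0],
    [0, 0, 0],
    [0, 0, 0]
  ],
  "jaw": [0, 0, 0, 0, 0, 0]
}}

```text
time: 22.65
tcp_pos: [0.4214, 0.0603, 0.2415]
ee_rot: [3.141, 0.0, 2.904]
contact_force: [0.4, 0.4, -0.4]
opening: 0.0475
```

Run:
```python
from h import *
from cell import telemetry,cams
st=telemetry.state(); print({k:np.round(st[k],4) for k in ("time","tcp_pos","contact_force","opening")})
s=cams.snapshot("scene")["img"]; t=cams.snapshot("top"); ti=t["img"]
c=cv2.resize(s[195:285,245:345],(500,450),interpolation=cv2.INTER_CUBIC)
d=cv2.resize(ti[130:220,245:300],(275,450),interpolation=cv2.INTER_CUBIC)
cv2.imwrite("pics/f1.png",np.clip(np.hstack([c,d])*1.4,0,255).astype(np.uint8))
W=cloud(t); W=W[125:240,235:305].reshape(-1,3)
k=(W[:,2]>.040)&(W[:,2]<.049); L=W[k]; A=np.c_[L[:,:2]-L[:,:2].mean(0),np.ones(k.sum())]; print("link top plane",np.linalg.lstsq(A,L[:,2],rcond=None)[0],k.sum())
```

```text
{'time': np.float64(22.65), 'tcp_pos': array([0.4214, 0.0603, 0.2415]), 'contact_force': array([ 0.3987,  0.4298, -0.3688]), 'opening': np.float64(0.0475)}
link top plane [ 0.00247336 -0.00492581  0.04448287] 559
```

View pics/f1.png

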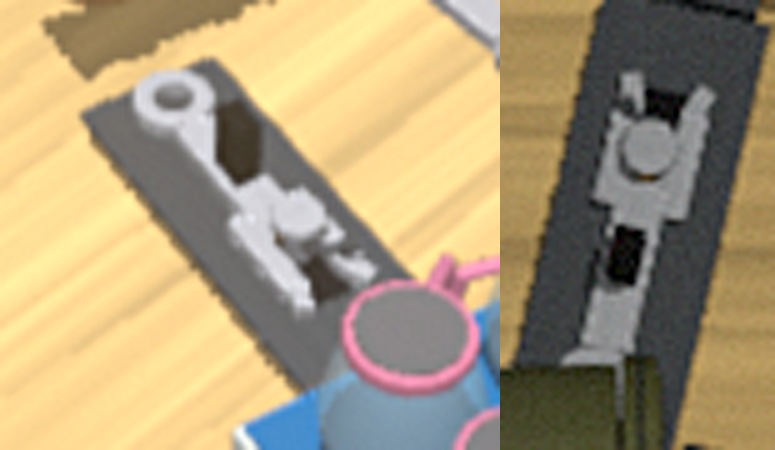

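Run:
```python
from h import *
from cell import cams
ti=cams.snapshot("top")["img"]; s=cams.snapshot("scene")["img"]
a=cv2.resize(ti[140:175,262:292],(390,455),interpolation=cv2.INTER_NEAREST); b=cv2.resize(s[228:258,292:319],(405,450),interpolation=cv2.INTER_NEAREST)
o=np.zeros((455,795,3),np.uint8);o[:,:390]=a;o[:450,390:]=b; cv2.imwrite("pics/f2.png",np.clip(o*1.8,0,255).astype(np.uint8))
```

```text
(no output)
```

View pics/f2.png

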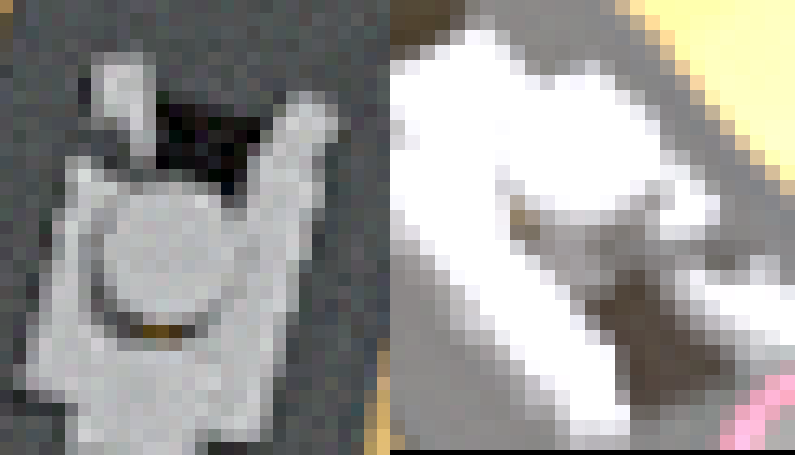

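The top view shows the dark finger slanting from its pivot (105,145) across the throat, disappearing under the head at (150,180). The left jaw behind it is bare, so the latch is shut. I hand in.

```bash
python3 -c "
from cell import workorder,telemetry
print(telemetry.state()['time']); print(workorder.finish_job())"
```

```text
22.85
the job is handed in; nothing more can be done
None
```

The steel tow link is coupled to the trolley's pin, lying flat on the plate and released. I handed the job in at 22.85 s; no verdict was reported.

- **Pick and approach:** I took the steel hook link by its grip, laid it on the plate and slid it on in steps of 5 mm, then 1 mm, then 0.5 mm. The latch folded at about 6 N.
- **Home position:** The solid end was felt at about 11.8 N along the link, under the 18 N limit. Pressure on the plate peaked at about 9 N mid-slide, and I eased it off.
- **Latch check:** A gentle pull back was stopped with +5.5 N. In the last pictures the latch slants across the throat behind the pin and the left jaw is bare.
- **Link at rest:** Its top is at z 0.0445 m (expected 0.044), with a tilt of about 0.005 rad.
- **What I could not fully confirm:** Plunger travel was never measured directly; I only infer it from the push and pull-back forces. In one mid-way picture after easing off the latch was hard to make out, which is why I did the pull test. I did not measure the jugs or the eyed bar afterwards, but the arm met no unexpected force near them.

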